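# Tap the ointment slab square on the scale pan, then tare

### The job

The porcelain ointment slab lies askew on the scale's soft-mounted pan. Keep it flat on the pan and nudge its ends gently from opposite sides, a little at a time, until, with nothing touching it, it rests centred and parallel between the two engraved lines (lengthwise it may stay where it is); only then press the round tare key gently all the way down and let it come up again. Do not bump the things standing around the scale.

Things in the scene. Friction and masses are not known exactly. Their poses are not given: they have to be found in the camera images.
- scale: white plastic table scale, fixed, 270 long (x) x 200 wide (y) mm; origin under its centre on the desk, x along its length away from its front, y to the left, z up. Deck 54 mm high; on it a steel pan 200 x 160 mm, centred 26 mm behind the scale's centre, top 70 mm above the desk. Pan is soft-mounted: yields only sideways (y), 250 N/m (4 mm per newton), stops at 12 mm, and springs back when let go
- mark (a point): centre of the pan's top face with the pan at rest; fixed to the scale, does not move with the pan; axes as the scale's. Two dark engraved lines, 3 mm wide, run lengthwise on the pan 52.5 mm either side of it: the lane. A push carries pan and slab together by the pan's yield, so a slab pushed onto the mark goes back by that yield once released
- slab: loose white porcelain slab, 150 long (x) x 96 wide (y) x 18 thick mm, 0.45 to 0.75 kg, too wide to grip; origin at the centre of its underside, x along its length. Starts turned 9 to 18 degrees anticlockwise, middle within 9 mm of the mark. Pushed near one end it swings about a point some 40 mm beyond its middle. Sliding takes 0.8 to 5.5 N; over 10 N is too hard
- slab_near (a point): middle of the slab's short end face nearer the scale's front, 75 mm from the slab's centre, 9 mm above its underside
- slab_far (a point): middle of the slab's other short end face, 75 mm from the slab's centre, 9 mm above its underside
- tare (a joint): travel of the tare key in m: 0 up, 0.006 fully down; springs back; 5 N holds it fully down, more than 25 N is too hard
- tare_top (a point): centre of the top of the round grey tare key, 28 mm across, on the front strip of the scale's deck, pressed straight down
- bottle: white bottle with red cap, 60 mm across, 150 tall, standing about 0.2 m left of the scale's centre; origin at its foot; leave alone
- jar: small amber jar with white lid, 48 mm across, 55 tall, standing about 0.19 m right of the scale's centre; origin at its foot; leave alone
- cassette: white test cassette, 70 x 22 x 6 mm, lying to the right of the scale; origin at the centre of its underside; leave alone

How it is judged (in metres and radians):
On the way, in this order (a step that is already met when the one before it is completed fails the run):
1. the slab rests untouched, both its ends within 3.5 mm of the lane's middle (y of slab_near in the frame of scale between -0.0035 and 0.0035 m and y of slab_far in the frame of scale between -0.0035 and 0.0035 m and x of slab in the frame of mark between -0.018 and 0.018 m and z of slab in the frame of mark between -0.004 and 0.004 m and linear speed of slab below 0.004 m/s and contact force between the fingers and slab below 0.05 N), for 0.3 s.
2. the tare key is pressed fully down (value of joint tare above 0.0045 m), for 0.05 s.
At the end, for the whole second after the job is handed in: the slab lies flat on the pan at rest, untouched, the middles of both its ends within 3.5 mm sideways of the middle line between the two engraved lines and its centre within 18 mm lengthwise of the pan's centre, and the tare key is up again (all of step 1 and value of joint tare below 0.0015 m).
It fails at once if the slab is pushed with more than 10 N (contact force between the fingers and slab above 10 N).
It fails at once if the slab is lifted off the pan or tipped (z of slab in the frame of mark above 0.01 m or angle between slab's own z axis and vertical above 0.1 rad).
It fails at once if the tare key is pressed while an end of the slab is more than 5 mm off the middle of the lane (value of joint tare above 0.003 m and (y of any of slab_near, slab_far in the frame of scale above 0.005 m or y of any of slab_near, slab_far in the frame of scale below -0.005 m)).
It fails at once if the tare key is pressed with more than 25 N (contact force between the fingers and tare above 25 N).
It fails at once if the bottle, the jar or the cassette is moved by more than 15 mm (distance of any of bottle, jar, cassette from where it was at the start of the episode above 0.015 m).
It also fails if it takes over 67 s, if anything falls off the work surface, if the arm or the gripper's body presses on something with over 40 N, if the wrist force passes 120 N, or if a joint passes its speed limit or range.

### The arm

A 7-joint arm with a two-finger parallel gripper is mounted at the origin on the work surface. World frame = base frame: x ahead of the robot, y to its left, z up, the work surface at z = 0. Lengths are in mm, angles in rad, forces in N, time in s.
With the tool pointing down it reaches from about 400 to 900 mm from the base axis. Payload 5.6 kg.
Tool frame: the origin (TCP) lies midway between the tips of the shut fingers; the grasp point (between the pads) lies 19 mm behind it; z points along the fingers, y is the line along which they close (so a half turn about z gives the same grasp; the last joint's range is limited). The gripper opens to 92 mm and grips with 3 to 60 N. Pads are 20 mm wide; open, the fingers measure 128 mm over their backs; the gripper's body (75 mm by 189 mm) begins 69 mm behind the grasp point.
Start: joints at [-1.148, 0.468, -0.012, 1.603, 0.006, 1.071, -0.056], TCP at [291.981, 580.739, 177.992] pointing down, gripper open.
Joint ranges: [-2.53, 2.53], [-0.31, 2.02], [-1.57, 1.55], [0.28, 2.44], [-1.29, 4.43], [0.15, 1.84], [-2.92, 2.92]. Speed limits (rad/s): [2.57, 2.57, 3.14, 3.14, 3.14, 3.14, 3.14].

### API

Orientations are given as a rotation vector (axis times angle).
In Python, from cell import robot, grip, kin, viewer gives the robot as it stands. Calls block until the motion is done:
- robot.movep(position, orientation): joint-space move of the TCP to a pose.
- robot.servo_line(position, feed=150, rotation=None): straight line of the TCP; rotation=None keeps the orientation; feed is the mean speed in mm/s.
- robot.goto_joints(angles): joint-space move.
- grip(opening, newtons=None): opening from 0.0 (shut) to 1.0 (fully open); newtons is the grip in N (None keeps the last); returns when the fingers have stopped.
- robot.hold(seconds).
- kin.ik(position, orientation): joint angles nearest the present ones, or None.
- robot.observe(): the state.
- viewer.read_camera(name): name is "scene" or "top" or "wrist"; returns the picture (384x512x3 uint8, red, green, blue); there is no depth.
- viewer.camera_info(name): a dict with "camera_matrix" (3x3 intrinsics, pixels), "R" (3x3) and "t" (3): a world point X has camera coordinates R X + t. Camera axes: x right, y down, z forward; pixel columns grow to the right and rows downward; lengths in mm; the calibration is good to about 2 mm. A picture is of the moment at which its call begins: read the wrist's pose just before it. camera_info takes no time and is no camera call; for the wrist camera it gives the pose at the moment of the call.
A pose or a line that the arm cannot do raises robot.IKError and nothing moves.
- robot.job_done(): hands the job in; it is judged then, once.
Trained networks look in the newest picture that a camera, given by its name, has taken for a name from the list of things; names that differ only in an ending like _2 or _b are one class to them, and where a whole thing is asked for, a point or a joint stands for the part that bears it (a point fixed in the world has none). Each returns a list of dicts, best first, with "confidence" (0 to 1); they miss things now and then, are a little off and sometimes report something else, mostly with a low value. They report only what shows in the picture. A call takes as long as a camera call.
- viewer.silhouettes(name, camera): "mask" (384x512 bool, what is visible of it).
- viewer.pinpoint(name, camera): "at" ([x, y, z] in mm, in the coordinates of the camera as it stood for that picture, good to about 4 mm: a listed point, or the origin of a listed thing).
The state is a dict: "t": time; "joints": joint angles; "joint_velocities": joint speeds; "joint_torque": joint torques, N m; "tcp_pos": TCP position; "tcp_rot": TCP orientation; "contact_force": force on the tool from outside, world axes, zero at the start; "wrist_torque": the same for the moment, N m; "grip_width": opening from 0.0 (shut) to 1.0 (fully open); "grip_force": force on a finger pad.
Only numpy, scipy, OpenCV 4.12 (cv2) and the standard library are available. Lean on these libraries where they do the work, as an engineer would, in place of code of your own. Each camera call takes 0.05 s, during which the arm holds its last target. There are 200 camera calls.

## Working session

There is one attempt and no reset: what is moved stays moved. The work goes in short steps, each a Python script; the robot and the scene stay as the last script left them, time stands still between calls to the robot, and variables do not carry over. Pictures are saved under pics/ and viewed, at most 10 in all, crops included, and the job is handed in when it is done.

```bash
ls; mkdir -p pics
cat > h.py <<'E'
import numpy as np, cv2
from cell import robot, grip, kin, viewer
def info(c):
    i=viewer.camera_info(c); return np.array(i["camera_matrix"]),np.array(i["R"]),np.array(i["t"])
def ray_z(c,uv,z,I=None):
    K,R,t=I or info(c); uv=np.atleast_2d(uv).astype(float)
    d=(R.T@np.linalg.inv(K)@np.c_[uv,np.ones(len(uv))].T).T; o=-R.T@t
    return o+d*((z-o[2])/d[:,2])[:,None]
def proj(c,X,I=None):
    K,R,t=I or info(c); p=(K@(R@np.atleast_2d(X).T+t[:,None])).T; return p[:,:2]/p[:,2:]
def pin(n,c):
    K,R,t=info(c); return [(np.round(R.T@(np.array(d["at"])-t),1),round(d["confidence"],2)) for d in viewer.pinpoint(n,c)]
def save(im,n): cv2.imwrite("pics/"+n,cv2.cvtColor(im,cv2.COLOR_RGB2BGR))
E
python3 - <<'E'
from h import *
print(robot.observe())
ims=[]
for c in("top","scene"):
    im=viewer.read_camera(c); ims.append(im)
    K,R,t=info(c); print(c,K.tolist(),(-R.T@t).round(),R[2].round(2))
    for n in("scale","mark","slab","slab_near","slab_far","tare_top","bottle","jar","cassette"):print(n,pin(n,c)[:2])
save(ims[0],"top0.png");save(ims[1],"scene0.png")
print(robot.observe()["t"])
E
```

```text
pics
{'t': 0.0, 'joints': array([-1.14801298,  0.46834964, -0.01162222,  1.60362917,  0.00601754,
        1.07141337, -0.05629673]), 'joint_velocities': array([ 0.00119198,  0.00012608,  0.00102567,  0.00022033, -0.00030924,
        0.00035488, -0.00213333]), 'joint_torque': array([ 1.56460348e-03, -5.20572031e+01, -1.18713453e-02, -2.43739539e+01,
       -5.65798825e-02,  1.74568343e-02,  1.78797809e-04]), 'tcp_pos': array([291.69635165, 580.13791378, 177.05600322]), 'tcp_rot': array([-7.25043388e-01, -3.05649375e+00,  2.73736220e-03]), 'contact_force': array([ 0.1908245 ,  0.51895337, -0.02598089]), 'wrist_torque': array([-0.01708997, -0.00756388,  0.00625306]), 'grip_force': 0.0, 'grip_width': 1.0032246070916995}
top [[401.70757798455935, 0.0, 258.86692647290647], [0.0, 401.70757798455935, 195.81849518469093], [0.0, 0.0, 1.0]] [ 402.   24. 1110.] [ 0.19 -0.01 -0.98]
scale [(array([568.6,  32. ,   2.1]), 0.96)]
mark [(array([660.7,  67.9,  80.1]), 0.35)]
slab [(array([593.6,  34.4,  67. ]), 0.77)]
slab_near [(array([524.3,   1.5,  82.3]), 0.97)]
slab_far [(array([659. ,  65.7,  76.5]), 0.7)]
tare_top [(array([451.3,  49.7,  72.7]), 0.66), (array([ 560.8, -170.5,   -4. ]), 0.31)]
bottle [(array([545.4, 252.2,  -3.4]), 0.69)]
jar []
cassette [(array([ 666.5, -187.2,   -2.7]), 0.75)]
scene [[389.8088410358497, 0.0, 258.115106640715], [0.0, 389.8088410358497, 187.99432134404785], [0.0, 0.0, 1.0]] [1091. -427.  682.] [-0.56  0.5  -0.66]
scale [(array([ 5.707e+02,  2.470e+01, -5.000e-01]), 0.61)]
mark [(array([590.4,  35.2,  69.8]), 0.57)]
slab [(array([594.3,  32.7,  71.7]), 0.69)]
slab_near [(array([526. ,   0.7,  78.4]), 0.59)]
slab_far [(array([665.2,  64. ,  80.1]), 0.9)]
tare_top [(array([452.6,  51. ,  74.9]), 0.44)]
bottle [(array([549.7, 247.5,  -3.9]), 0.72)]
jar [(array([ 5.619e+02, -1.715e+02, -3.000e-01]), 0.75)]
cassette [(array([ 6.691e+02, -1.905e+02, -2.000e-01]), 0.63)]
1.0
```

View pics/top0.png

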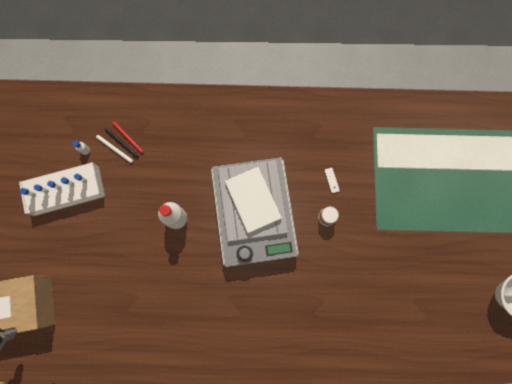

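View pics/scene0.png

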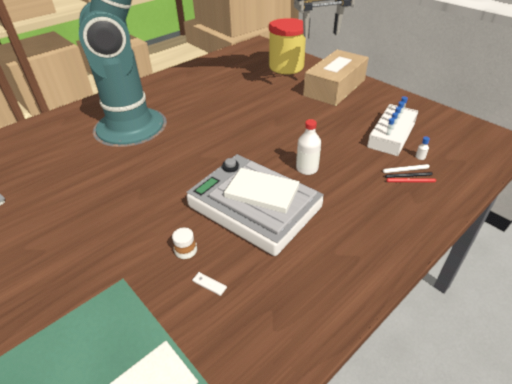

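The top view shows the scale at (212–297, 160–265), tare key at (245,254), slab at (253,201), bottle at (173,215), jar at (328,216) and cassette at (332,180). This matches the networks. Next I take a wrist view from above.

```bash
cat >> h.py <<'E'
from scipy.spatial.transform import Rotation as Ro
def rv(yaw): return (Ro.from_euler('z',yaw)*Ro.from_euler('y',np.pi)).as_rotvec()
E
python3 - <<'E'
from h import *
grip(0.0,10)
robot.movep([560,32,330],rv(np.radians(6)))
im=viewer.read_camera("wrist"); save(im,"w0.png")
K,R,t=info("wrist"); print(K[0],(-R.T@t).round(1),R.round(3).tolist())
for n in("scale","mark","slab","slab_near","slab_far","tare_top"):print(n,pin(n,"wrist")[:2])
o=robot.observe();print(o["t"],o["joints"],o["tcp_pos"],o["contact_force"])
E
```

```text
[285.91451009   0.         260.53305959] [489.4  25.5 537.1] [[-0.106, 0.994, -0.0], [0.961, 0.102, 0.256], [0.254, 0.027, -0.967]]
scale []
mark []
slab []
slab_near [(array([524.9,   1.6,  75.1]), 0.76)]
slab_far [(array([660.,  65.,  79.]), 0.89)]
tare_top [(array([455.2,  54. ,  82.4]), 0.77)]
4.9417 [-0.38055078  0.19355756  0.31243328  1.64525143 -0.06114898  1.31252524
  1.61795992] [560.00367951  32.26230465 329.92419754] [ 0.34643526 -0.1724383  -0.63355836]
```

View pics/w0.png

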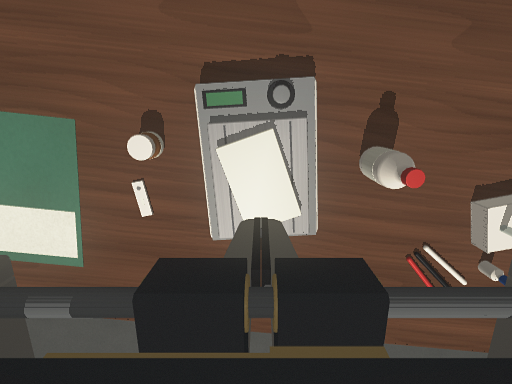

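The wrist view shows the slab at (258,175), the tare key at (281,93) and the lane lines at about x=232 and x=292, with the fingers hiding the pan's rear edge. I move closer and further back so the camera looks straight down on the slab.

Run:
```python
from h import *
robot.movep([665,43,170],rv(np.radians(6)))
im=viewer.read_camera("wrist"); cv2.imwrite("pics/raw1.png",im[...,::-1])
I=info("wrist"); import pickle; pickle.dump(I,open("I1.pkl","wb"))
K,R,t=I;print((-R.T@t).round(1))
m=viewer.silhouettes("slab","wrist"); print([(d["confidence"],d["mask"].sum()) for d in m])
np.save("m1.npy",m[0]["mask"])
for n in("mark","slab","slab_near","slab_far","tare_top"):print(n,pin(n,"wrist")[:2])
o=im.copy(); c,_=cv2.findContours(m[0]["mask"].astype(np.uint8),cv2.RETR_EXTERNAL,cv2.CHAIN_APPROX_NONE)
cv2.drawContours(o,c,-1,(255,0,0),1)
save(cv2.resize(o[0:260,100:420],None,fx=2.3,fy=2.3,interpolation=cv2.INTER_CUBIC),"w1.png")
o=robot.observe();print(o["t"],o["joints"])
```

```text
[594.5  35.4 379.3]
[(0.85, np.int64(15701))]
mark []
slab [(array([596.3,  33.9,  69.2]), 0.63)]
slab_near [(array([527.9,   4.5,  80.8]), 0.59)]
slab_far []
tare_top []
6.0833 [-0.33356103  0.50711023  0.30940507  1.58371403 -0.16946286  1.07526023
  1.69532545]
```

View pics/w1.png

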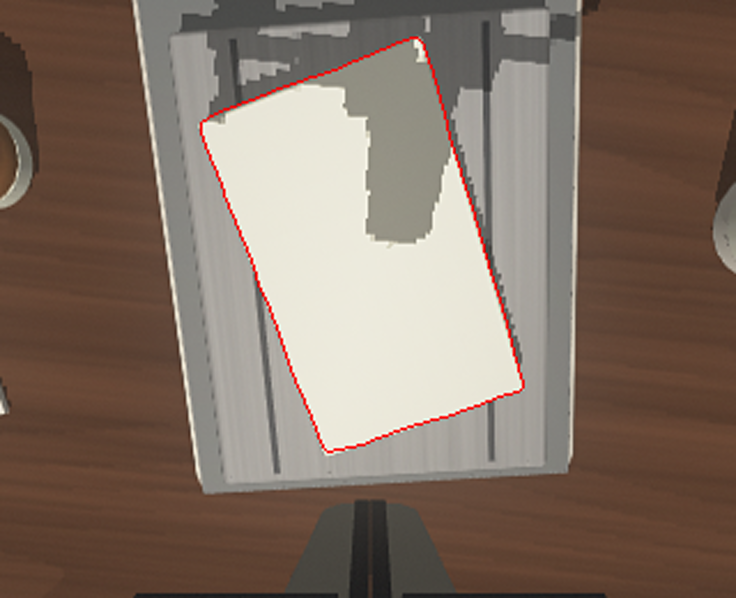

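The slab outline in the crop fits well, with corners at about (203,122), (418,38), (523,388) and (328,452). The lane lines run from (233,40) to (277,472) and from (486,22) to (491,460). Now I fit both in world coordinates.

```bash
cat >> h.py <<'E'
def lanes(im,I,segs):
    g=im.mean(2); out=[]
    for a,b in segs:
        pts=[]
        for s in np.linspace(0,1,150):
            u,v=np.array(a)*(1-s)+np.array(b)*s; v=int(round(v)); us=np.arange(int(u)-5,int(u)+7)
            w=np.clip(np.median(g[v,us])-g[v,us]-12,0,None)
            k=us[w.argmax()]; w=w*(abs(us-k)<=2)
            if w.max()>5: pts.append(((us*w).sum()/w.sum(),v))
        P=ray_z("wrist",np.array(pts),70,I)[:,:2]
        q=cv2.fitLine(P.astype(np.float32),cv2.DIST_HUBER,0,.01,.01).ravel()
        if q[0]<0:q[:2]*=-1
        n=np.array([-q[1],q[0]]); r=(P-q[2:])@n; out.append(q); print("line",len(pts),q.round(3),"rms",np.sqrt(np.median(r**2)).round(2))
    return out
from scipy.optimize import least_squares
def fit_slab(mask,I,p0):
    c,_=cv2.findContours(mask.astype(np.uint8),cv2.RETR_EXTERNAL,cv2.CHAIN_APPROX_NONE)
    c=max(c,key=cv2.contourArea)[:,0]; P=ray_z("wrist",c,88,I)[:,:2]
    def f(p):
        d=P-p[:2];cc,s=np.cos(p[2]),np.sin(p[2]); q=abs(np.c_[d@[cc,s],d@[-s,cc]])-[75,48]
        return np.where((q>0).all(1),np.hypot(*q.T),q.max(1))
    r=least_squares(f,p0,loss="soft_l1",f_scale=.7); return r.x,np.median(abs(r.fun)),cv2.minAreaRect(P.astype(np.float32))[1]
E
python3 - <<'E'
from h import *; import pickle
I=pickle.load(open("I1.pkl","rb")); im=cv2.imread("pics/raw1.png"); m=np.load("m1.npy")
T=lambda p:(p[0]/2.3+100,p[1]/2.3)
L=lanes(im,I,[(T((234,50)),T((277,470))),(T((486,30)),T((491,458)))])
print(fit_slab(m,I,[594,34,.42]))
yaw=np.mean([np.arctan2(q[1],q[0]) for q in L]); n=np.array([-np.sin(yaw),np.cos(yaw)])
print(np.degrees([np.arctan2(q[1],q[0]) for q in L]),[q[2:]@n for q in L])
E
```

```text
line 104 [ 9.86000e-01  1.67000e-01  6.05613e+02 -1.55500e+01] rms 0.1
line 124 [9.86000e-01 1.65000e-01 5.81648e+02 8.76780e+01] rms 0.07
(array([5.93503660e+02, 3.49095296e+01, 4.40921804e-01]), np.float64(0.31486044845468086), (151.49667358398438, 97.27632904052734))
[9.608381 9.495173] [np.float32(-115.82859), np.float32(-10.05555)]
```

```bash
cat >> h.py <<'E'
import json,os
YAW=np.radians(9.55); e=np.array([np.cos(YAW),np.sin(YAW)]); n=np.array([-e[1],e[0]]); O=588*e-62.94*n
ORI=rv(YAW)
def W(xs,ys,z): return np.r_[O+e*xs+n*ys,z]
def S(p): d=np.array(p[:2])-O; return np.array([d@e,d@n])
def look(show=None):
    robot.movep([665,43,170],rv(np.radians(6))); robot.hold(.25)
    I=info("wrist"); im=viewer.read_camera("wrist"); m=viewer.silhouettes("slab","wrist")
    p0=json.load(open("slab.json")) if os.path.exists("slab.json") else [593.5,34.9,.441]
    x,r,sz=fit_slab(m[0]["mask"],I,p0); json.dump(list(x),open("slab.json","w"))
    if show: cv2.imwrite("pics/"+show,im[...,::-1])
    a=x[2]-YAW; c=S(x); print("slab x,y %.1f %.2f ang %.2f deg near %.2f far %.2f res %.2f t %.1f"%(*c,np.degrees(a),c[1]-75*np.sin(a),c[1]+75*np.sin(a),r,robot.observe()["t"]),np.round(sz,1))
    return c,a
def push(c,a,end,slip,fmax=7.,zt=77,step=1.5,gap=7,feed=25):
    """end -1: near end pushed to +y; end +1: far end pushed to -y. slip: wanted lasting move in mm"""
    s=-end; xs=c[0]+end*58
    fx=xs+end*10 if a>0 else xs-end*10
    side=c[1]+np.tan(a)*(fx-c[0])-s*48/np.cos(a)   # where the face meets slab side
    y=side-s*(18+gap)
    robot.movep(W(xs,y,125),ORI); robot.servo_line(W(xs,y,zt),feed=120); robot.hold(.15)
    f0=np.mean([robot.observe()["contact_force"] for _ in range(3)],0); t=None; log=[]
    for k in range(40):
        y+=s*step; robot.servo_line(W(xs,y,zt),feed=feed)
        ob=robot.observe(); f=-s*((ob["contact_force"]-f0)[:2]@n); ya=S(ob["tcp_pos"])[1]
        if t is None and f>.5: t=ya-s*f*4
        net=0 if t is None else s*(ya-t)-4*min(max(f,0),3)
        log.append((round(s*(ya-side),1),round(f,2),round(net,1)))
        if f>fmax or net>=slip or (t is not None and s*(ya-t)>slip+22): break
    print("contact offset",None if t is None else round(s*(side-t),1),log)
    y-=s*12; robot.servo_line(W(xs,y-s*8,zt),feed=40); robot.servo_line(W(xs,y-s*8,125),feed=150)
E
python3 - <<'E'
from h import *
a=.4409-YAW; c=S([593.5,34.9]); print(c,np.degrees(a))
push(c,a,-1,8); look("raw2.png")
E
```

```text
[ 3.06499667 -1.11021242] 15.711709187317997
contact offset 14.3 [(np.float64(-23.4), np.float64(-0.72), 0), (np.float64(-21.8), np.float64(0.3), 0), (np.float64(-20.4), np.float64(-0.29), 0), (np.float64(-18.9), np.float64(0.42), 0), (np.float64(-17.4), np.float64(0.32), 0), (np.float64(-15.9), np.float64(0.07), 0), (np.float64(-14.4), np.float64(-0.47), 0), (np.float64(-12.9), np.float64(0.27), 0), (np.float64(-11.4), np.float64(0.73), np.float64(-0.0)), (np.float64(-9.9), np.float64(0.91), np.float64(0.8)), (np.float64(-8.3), np.float64(-0.19), np.float64(6.0)), (np.float64(-6.9), np.float64(0.75), np.float64(4.5)), (np.float64(-5.4), np.float64(0.54), np.float64(6.8)), (np.float64(-3.9), np.float64(-0.28), np.float64(10.4))]
slab x,y 2.9 -1.14 ang 15.98 deg near -21.79 far 19.51 res 1.18 t 13.2 [149.5  95.5]
```

```bash
cat >> h.py <<'E'
def push2(c,a,end,u,gap=6,zt=77,feed=25):
    """push in one slow line until tool centre is u past the original slab side"""
    s=-end; xs=c[0]+end*58; fx=xs+end*10*(1 if a*1>0 else -1)
    side=c[1]+np.tan(a)*(fx-c[0])-s*48/np.cos(a); y0=side-s*(18+gap); y1=side+s*u
    robot.movep(W(xs,y0,115),ORI); robot.servo_line(W(xs,y0,zt),feed=150); robot.hold(.1)
    f0=-s*(robot.observe()["contact_force"][:2]@n); fl=[]; ym=side-s*12
    robot.servo_line(W(xs,ym,zt),feed=50)
    N=max(1,int(np.ceil(abs(y1-ym)/4)))
    for y in np.linspace(ym,y1,N+1)[1:]:
        robot.servo_line(W(xs,y,zt),feed=feed); ob=robot.observe(); fl.append(round(-s*(ob["contact_force"][:2]@n)-f0,2))
        if fl[-1]>8: print("HARD");break
    print("reached u",round(s*(S(ob["tcp_pos"])[1]-side),2),"f",fl)
    robot.servo_line(W(xs,y-s*10,zt),feed=40); robot.servo_line(W(xs,y0,zt),feed=100); robot.servo_line(W(xs,y0,115),feed=200)
E
python3 - <<'E'
from h import *
push2(S([593.5,34.9]),np.radians(15.8),-1,1); look("raw3.png")
E
```

```text
reached u 1.24 f [np.float64(-0.29), np.float64(-0.08), np.float64(-0.04), np.float64(0.36)]
slab x,y 2.9 -1.34 ang 15.71 deg near -21.66 far 18.97 res 0.88 t 18.0 [149.7  95.8]
```

```bash
cat > edit.py <<'E'
s=open('h.py').read()
i=s.index("def push2"); s=s[:i]+'''
def push2(c,a,end,u,zt=76,feed=25,lx=62,snap=None,start=-16):
    """push near an end until the tool centre is u past the slab's side as first seen"""
    s=-end; ca,sa=np.cos(a),np.sin(a); q=np.array([end*lx,-s*48]); P=c+[q[0]*ca-q[1]*sa,q[0]*sa+q[1]*ca]
    xs,side=P; y0=side+s*min(start-6,-22); y1=side+s*u; ym=side+s*start
    robot.movep(W(xs,y0,115),ORI); robot.servo_line(W(xs,y0,zt),feed=150); robot.hold(.1)
    f0=-s*(robot.observe()["contact_force"][:2]@n); fl=[]
    robot.servo_line(W(xs,ym,zt),feed=50)
    N=max(1,int(np.ceil(abs(y1-ym)/4)))
    for y in np.linspace(ym,y1,N+1)[1:]:
        robot.servo_line(W(xs,y,zt),feed=feed); ob=robot.observe(); fl.append(round(float(-s*(ob["contact_force"][:2]@n)-f0),2))
        if fl[-1]>8: print("HARD");break
    if snap:
        robot.hold(.2); I=info("wrist"); im=viewer.read_camera("wrist"); cv2.imwrite("pics/"+snap,im[...,::-1]); m=viewer.silhouettes("slab","wrist")
        x,r,_=fit_slab(m[0]["mask"],I,json.load(open("slab.json"))); print("in push",S(x).round(1),np.degrees(x[2]-YAW).round(1),r.round(2))
    print("xs,side",P.round(1),"reached u",round(s*(S(ob["tcp_pos"])[1]-side),2),"z",ob["tcp_pos"][2].round(1),"f",fl)
    robot.servo_line(W(xs,y-s*10,zt),feed=40); robot.servo_line(W(xs,y0,zt),feed=100); robot.servo_line(W(xs,y0,115),feed=200)
'''
open('h.py','w').write(s)
E
python3 edit.py
python3 - <<'E'
from h import *
push2(np.array([2.9,-1.2]),np.radians(15.8),-1,2,snap="p1.png",start=-10); look()
im=cv2.imread("pics/p1.png"); cv2.imwrite("pics/p1c.png",cv2.resize(im[:,60:460],None,fx=1.5,fy=1.5))
E
```

```text
in push [-0.2 -3.3] 14.4 0.96
xs,side [-43.7 -64.3] reached u 2.27 z 76.0 f [-2.39, -0.7, -0.27]
slab x,y 2.9 -1.32 ang 15.77 deg near -21.71 far 19.07 res 0.59 t 22.8 [150.2  96.7]
```

View pics/p1c.png

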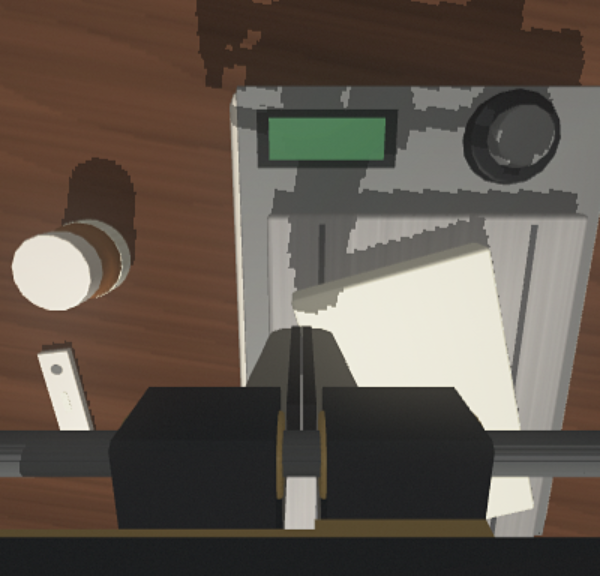

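The crop shows the fingers at (300,330) next to the slab's near right corner at (293,300), and the pan apparently not shifted. I check that geometry by computation.

Run:
```python
from h import *; import pickle
K,R,t=pickle.load(open("I1.pkl","rb"))
D=Ro.from_euler('z',YAW-np.radians(6)).as_matrix(); p0=np.array([665,43,170.]); p1=W(-43.7,-64.3+2.27,76)
C=-R.T@t; C1=D@(C-p0)+p1; R1=R@D.T; I=(K,R1,-R1@C1)
T=lambda p:(p[0]/1.5+60,p[1]/1.5); B=lambda q:[((u-60)*1.5,v*1.5) for u,v in q]
print("tcp at",B(proj("",[p1,W(-43.7,-80,76),W(-43.7,-45,76)],I)), "cam",S(C1),C1[2])
for nm,px,z in[("corner",(293,298),88),("corner far",(488,247),88),("panL",(269,215),70),("panR",(586,215),70),("lineL",(322,228),70),("lineR",(534,228),70)]:
    print(nm,S(ray_z("",T(px),z,I)[0]).round(1))
c=np.array([2.9,-1.2]);a=np.radians(15.8)
for q in((-75,-48),(-75,48)): print("expect",c+[q[0]*np.cos(a)-q[1]*np.sin(a),q[0]*np.sin(a)+q[1]*np.cos(a)])
```

```text
tcp at [(np.float64(301.29616842123), np.float64(314.638027123014)), (np.float64(266.34993245736484), np.float64(314.6475046078698)), (np.float64(334.4161346479534), np.float64(314.6290449259426))] cam [-114.60340451  -62.20788214] 285.30294235104077
corner [-56.2 -66. ]
corner far [-80.9  24.7]
panL [-93.9 -78.1]
panR [-93.8  79.6]
lineL [-87.4 -51.6]
lineR [-87.4  54.6]
expect [-56.19689766 -67.80748222]
expect [-82.33580137  24.56544516]
```

Run:
```python
import cv2
im=cv2.imread("pics/p1.png"); cv2.imwrite("pics/p1z.png",cv2.resize(im[180:290,210:320],None,fx=5,fy=5,interpolation=cv2.INTER_CUBIC))
```

```text
(no output)
```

View pics/p1z.png

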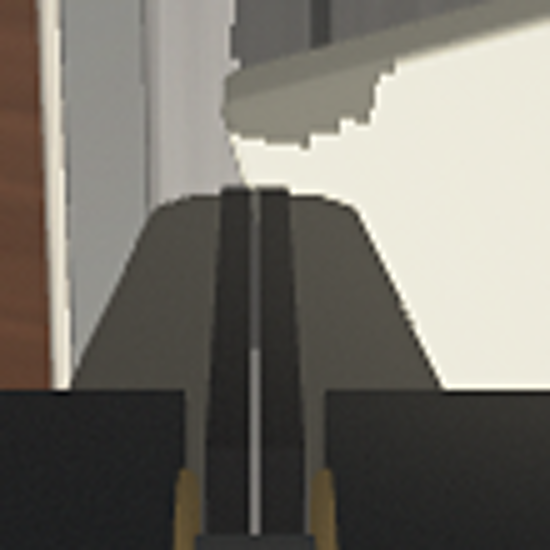

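Run:
```python
from h import *
robot.movep(W(-44,-90,115),ORI); robot.servo_line(W(-44,-90,76),feed=150); robot.hold(.15)
ob=robot.observe(); p=ob["tcp_pos"]; im=viewer.read_camera("scene"); im2=viewer.read_camera("wrist")
u=proj("scene",[p,p+[0,0,20],p+[0,0,40]]); print(p,u, "wrist",proj("wrist",[p,p-np.r_[e*10,0],p-np.r_[e*10,-20]]))
c=u[0].astype(int); x0,y0=c-[50,50]; z=cv2.resize(im[y0:y0+80,x0:x0+100],None,fx=7,fy=7,interpolation=cv2.INTER_CUBIC)
for q in u: cv2.drawMarker(z,tuple(int(v) for v in (q-[x0,y0]+.5)*7),(255,0,0),cv2.MARKER_CROSS,12,1)
save(z,"s1.png"); print(x0,y0,ob["t"],ob["grip_width"],ob["contact_force"])
```

```text
[563.07090021 -60.30857082  77.05580708] [[222.00027763 202.2939699 ]
 [221.30043983 195.76618016]
 [220.57881871 189.0352048 ]] wrist [[260.85449815 212.07553104]
 [260.85898148 199.53997032]
 [260.87142118 207.84878931]]
172 152 24.05 0.004054618442104795 [-0.11408311 -0.48326782  0.0660217 ]
```

View pics/s1.png

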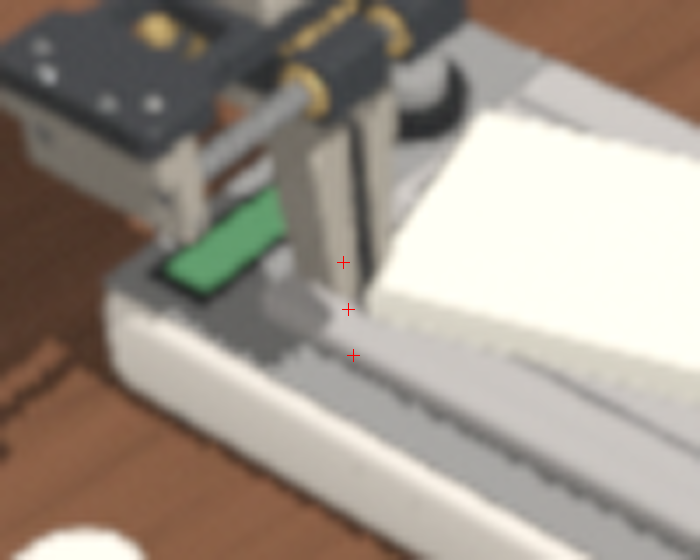

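The zoom shows the real fingertip at (345,300), while the projected TCP is at (353,355). So the fingertips end about 23 mm above the reported TCP, and my pushes passed over the slab. I calibrate the offset with a gentle touch on the pan edge.

Run:
```python
from h import *
robot.servo_line(W(-44,-84,76),feed=80); robot.servo_line(W(-44,-84,58),feed=60); robot.hold(.1)
f0=robot.observe()["contact_force"][2]; L=[]
for z in np.arange(57,38,-1.):
    robot.servo_line(W(-44,-84,z),feed=15); ob=robot.observe(); f=ob["contact_force"][2]-f0; L.append((z,round(ob["tcp_pos"][2],1),round(f,1)))
    if abs(f)>2.5: break
print(L); robot.servo_line(W(-44,-84,z+4),feed=60); print(robot.observe()["t"])
```

```text
[(np.float64(57.0), np.float64(57.1), np.float64(-0.8)), (np.float64(56.0), np.float64(56.0), np.float64(-0.3)), (np.float64(55.0), np.float64(54.9), np.float64(-0.7)), (np.float64(54.0), np.float64(53.9), np.float64(-0.3)), (np.float64(53.0), np.float64(52.9), np.float64(0.4)), (np.float64(52.0), np.float64(51.9), np.float64(-0.1)), (np.float64(51.0), np.float64(50.9), np.float64(-1.5)), (np.float64(50.0), np.float64(49.9), np.float64(-1.0)), (np.float64(49.0), np.float64(48.9), np.float64(0.2)), (np.float64(48.0), np.float64(47.9), np.float64(-0.0)), (np.float64(47.0), np.float64(46.9), np.float64(-0.2)), (np.float64(46.0), np.float64(45.9), np.float64(-0.1)), (np.float64(45.0), np.float64(44.9), np.float64(-0.7)), (np.float64(44.0), np.float64(43.9), np.float64(-0.5)), (np.float64(43.0), np.float64(42.9), np.float64(-0.2)), (np.float64(42.0), np.float64(41.9), np.float64(-0.8)), (np.float64(41.0), np.float64(40.9), np.float64(-1.2)), (np.float64(40.0), np.float64(39.9), np.float64(-0.2)), (np.float64(39.0), np.float64(38.9), np.float64(-0.9))]
29.95
```

Run:
```python
from h import *
ob=robot.observe(); p=ob["tcp_pos"]; im=viewer.read_camera("scene")
u=proj("scene",[p,p+[0,0,10],p+[0,0,20],p+[0,0,30]]); k=proj("scene",[W(-94,-80,70),W(106,-80,70),W(6,-80,70)])
c=u[0].astype(int); x0,y0=c-[36,42]; F=10; z=cv2.resize(im[y0:y0+60,x0:x0+75],None,fx=F,fy=F,interpolation=cv2.INTER_CUBIC)
for q in u: cv2.drawMarker(z,tuple(int(v) for v in (q-[x0,y0]+.5)*F),(255,0,0),cv2.MARKER_CROSS,10,1)
for q in k: cv2.drawMarker(z,tuple(int(v) for v in (q-[x0,y0]+.5)*F),(0,0,255),cv2.MARKER_CROSS,14,1)
cv2.line(z,*[tuple(int(v) for v in (q-[x0,y0]+.5)*F) for q in k[:2]],(0,0,255),1)
save(z,"s2.png"); print(p,S(p),ob["t"],ob["contact_force"])
```

```text
[561.14831258 -54.64659635  43.39833837] [-43.69485316 -84.04838843] 29.95 [-0.76469879 -0.38012526 -0.44886547]
```

View pics/s2.png

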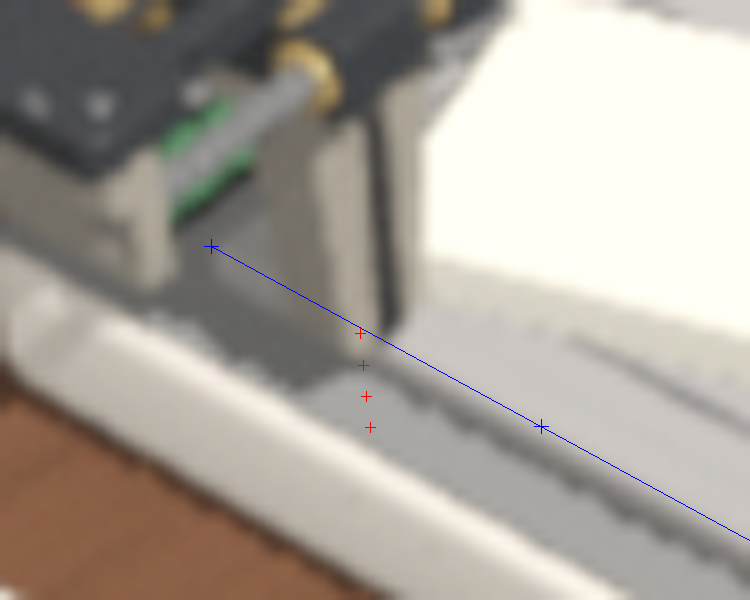

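The corner seen in this crop, at (355,355), is the one nearest the camera. Allowing for that, both views put the real tip about 38 mm above the reported TCP, which agrees with there being no contact down to 39. I push with TCP z = 40, so the tip is at about 78.

```bash
sed -i 's/zt=76,feed=25,lx=62,snap=None,start=-16/zt=40,feed=25,lx=62,snap=None,start=-16,dy=0.,zu=62/; s/,115),ORI)/,zu),ori)/; s/,115),feed=200)/,zu),feed=200)/; s/    s=-end; ca,sa/    ori=rv(YAW+np.radians(dy)); s=-end; ca,sa/' h.py; sed -i 's/movep(W(xs,y,125),ORI)/movep(W(xs,y,125),ORI)/; s/\[665,43,170\],rv/[665,43,150],rv/' h.py
python3 - <<'E'
from h import *
robot.servo_line(W(-44,-90,62),feed=150)
push2(np.array([2.9,-1.3]),np.radians(15.8),-1,5,start=-18); look()
E
```

```text
xs,side [-43.7 -64.4] reached u 5.34 z 39.9 f [0.05, 1.75, 2.32, 3.45, 2.99, 2.67]
slab x,y 5.3 5.02 ang 12.03 deg near -10.61 far 20.65 res 0.98 t 35.1 [149.6  95.6]
```

Run:
```python
from h import *
push2(np.array([5.3,5.0]),np.radians(12.03),1,10,start=-20,dy=-30,feed=30); look()
```

```text
xs,side [55.9 64.9] reached u 10.49 z 40.0 f [-0.69, 0.33, 0.85, 1.65, 1.54, 1.35, 1.09, 2.55]
slab x,y 0.4 -6.12 ang 6.49 deg near -14.60 far 2.36 res 0.98 t 40.5 [149.3  95.9]
```

Run:
```python
from h import *
push2(np.array([0.4,-6.1]),np.radians(6.49),-1,8.7,start=-17,feed=30)
look("raw5.png")
```

```text
xs,side [-55.8 -60.8] reached u 9.15 z 40.0 f [0.73, 0.86, 2.02, 1.49, 3.02, 2.06, 2.21]
slab x,y 4.9 2.04 ang 1.32 deg near 0.31 far 3.77 res 0.87 t 46.0 [150.1  95.5]
```

Run:
```python
from h import *
push2(np.array([4.9,2.04]),np.radians(1.32),1,-3.2,start=-20,dy=-30,feed=30)
I=None; look("raw6.png")
# tare: network fixes from earlier: ~ (453,51.5); refine from present picture
m=viewer.silhouettes("tare_top","wrist"); print([(round(d["confidence"],2),int(d["mask"].sum())) for d in m], pin("tare_top","wrist")[:1])
```

```text
xs,side [65.8 51.5] reached u -2.8 z 40.1 f [0.93, 1.54, 3.44, 3.78, 1.48]
slab x,y 3.5 -0.75 ang -0.92 deg near 0.46 far -1.95 res 0.53 t 50.3 [150.2  95.4]
[] []
```

Run:
```python
from h import *; import pickle
I=info("wrist"); im=cv2.imread("pics/raw6.png")
segs=[]
for y in(-52.5,52.5):
    a,b=proj("wrist",[W(-85,y,70),W(95,y,70)],I); segs.append((a,b) )
g=[((a[0],max(a[1],2)),(b[0],min(b[1],255))) for a,b in segs]
for q in lanes(im,I,g): print("line offset at mark",S(q[2:]+q[:2]*((O-q[2:])@q[:2])),np.degrees(np.arctan2(q[1],q[0])))
K,R,t=pickle.load(open("I1.pkl","rb")); C=-R.T@t; p0=np.array([665,43,170.])
def key(p,yaw,px):
    D=Ro.from_euler('z',yaw-np.radians(6)).as_matrix(); C1=D@(C-p0)+p; R1=R@D.T
    return ray_z("",px,75,(K,R1,-R1@C1))[0]
k=[key(np.array([560,32.3,330]),np.radians(6),(282,94)),key(W(-43.7,-62,76),YAW,(525/1.5+60,131/1.5))]
print(k,[S(x) for x in k])
```

```text
line 148 [ 9.88000e-01  1.54000e-01  5.81688e+02 -2.10930e+01] rms 0.14
line 150 [9.86000e-01 1.64000e-01 5.81718e+02 8.64700e+01] rms 0.08
line offset at mark [ -0.67276274 -54.57948383] 8.843792
line offset at mark [ 0.08055731 51.69979137] 9.460723
[array([455.61525798,  54.30160434,  75.        ]), array([452.43164574,  54.34818644,  75.        ])] [array([-129.68994155,   40.89872366]), array([-132.82170437,   41.47284769])]
```

Compared with the lane lines in the same picture, both slab ends are within about 2 mm. Now the tare key.

Run:
```python
from h import *
x,y=-131,41
robot.movep(W(x,y,80),ORI); robot.servo_line(W(x,y,46),feed=80); robot.hold(.15)
f0=np.mean([robot.observe()["contact_force"][2]]); z=46.; L=[]
while z>18:
    z-=.7 if (L and L[-1][1]>1.5) else 1.; robot.servo_line(W(x,y,z),feed=25); ob=robot.observe(); L.append((round(z,1),round(float(ob["contact_force"][2]-f0),1)))
    if L[-1][1]>7 or ob["t"]>63: break
print(L,ob["t"]); robot.hold(.12); print(robot.observe()["contact_force"][2]-f0)
robot.servo_line(W(x,y,60),feed=100); print(robot.observe()["t"])
```

```text
[(45.0, 0.4), (44.0, 0.7), (43.0, 0.8), (42.0, 0.9), (41.0, 0.2), (40.0, 0.4), (39.0, 2.2), (38.3, 2.4), (37.6, 2.9), (36.9, 3.9), (36.2, 3.3), (35.5, 4.4), (34.8, 4.2), (34.1, 5.0), (33.4, 9.4)] 55.7833
8.675785778609013
56.3167
```

Run:
```python
from h import *
robot.servo_line(W(-131,41,95),feed=200); c,a=look()
if abs(c[1])+75*abs(np.sin(a))<3.4: print(robot.job_done())
```

```text
slab x,y 3.5 -0.81 ang -1.02 deg near 0.52 far -2.14 res 0.57 t 57.9 [150.7  96.9]
the job is handed in; nothing more can be done
None
```

The job is handed in at about 58 s: the slab lies untouched with its ends about 0.5 and 2.1 mm off the lane's middle, and the tare key was pressed to its stop (about 9 N) and released. I have not seen the judge's result.

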